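# Check a lab trolley's brake lever against its bar

## Task

Check the red brake lever on the steel trolley's push bar before the trolley is used, pressing with the outside of the fingers only, never gripping it. Press the lever in until it comes up against its stop, keep it there for about a second, then let it spring all the way out and come clear of it for about a second; then press it in against its stop again and finish while holding it firmly there, so that I can look at the gap to the bar. Press firmly but do not force it, keep off the push bar, and leave everything standing around as it is.

Things in the scene. Friction and masses are not known exactly. Their poses are not given: they have to be found in the camera images.
- lever_pad (a point): middle of the red brake lever's level blade (16 mm high, 10 mm thick), 200 mm above the bench, on the far side of the push bar, 60 mm from the bar's centre line. Axes turn with the lever: x out of its outer face, away from the bar; y along the blade to the pivot; z up. Press along -x. The blade is straight 30 mm to either side of here; pivot 85 mm along +y, 26 mm along -x.
- lever_tip (a point): centre of the 18 mm ball at the lever's free end, same axes as lever_pad. Outside the lever there is free air: the trolley shelf's edge is about 70 mm farther out and 180 mm lower, with a jar and a slide box on it, no nearer to the lever than 80 mm and lower than it
- brake_lever (a joint): how far the lever is pressed, rad: 0 fully out, firm stop at 0.22 (lever_pad has then moved 19 mm and the blade's inner face is still 20 mm short of the bar's grip). A spring pushes it out: about 3 N at lever_pad to start it, 8 to 10 N just before the stop (more, the nearer the pivot it is pressed); against the stop the force rises at once
- bar_grip (a point): point on the push bar's centre line opposite lever_pad. The bar is a level steel tube, 25 mm thick, 390 mm long, with black grips 32 mm thick (36 mm at their ends), 200 mm above the bench; y along the bar, x level towards the lever and the trolley shelf, z up
- push_bar: the trolley's push bar with its grips; origin at bench height below the middle of the bar, x level towards the trolley shelf, y along the bar, z up. The trolley's side tubes leave the bar's ends towards the shelf, 215 mm either side of the middle.
- trolley: two-shelf steel lab trolley parked with its push bar over the bench's far edge, wheels locked, does not move; origin at bench height below the middle of the bar, x along the trolley away from the robot. Upper shelf 620 x 460 mm, near edge 130 mm along x, its top 20 mm above bench height, with a rim 23 mm high
- tube_rack: yellow test tube rack with stoppered tubes, 75 x 200 x 106 mm, on the bench; origin under its centre; leave it
- wash_bottle: white wash bottle with a red spout, 66 mm wide, 153 mm tall, on the bench; origin under its centre; leave it
- beaker: glass beaker, 76 mm wide, 95 mm tall, on the bench; origin under its centre; leave it
- petri_dishes: stack of three petri dishes, 90 mm wide, 45 mm tall, on the bench; origin under its centre; leave it
- pear: green pear, 70 mm wide, 86 mm tall, standing in a blue tray on the bench; origin under its centre; leave it
- amber_jar: amber jar with a black cap, 68 mm wide, 120 mm tall, on the trolley's upper shelf; origin under its centre; leave it
- slide_box: grey and green slide box, 100 x 170 x 39 mm, on the trolley's upper shelf; origin under its centre; leave it

How it is judged:
By the outcome, as a careful person would: the job done as asked, in the order asked, and still so for the second after the job is handed in, while the arm keeps its last pose, push and grip.
It also fails if it takes over 70 s, if anything falls off the work surface, if the arm or the gripper's body presses on something with over 40 N, if the wrist force passes 120 N, or if a joint passes its speed limit or range.

## Robot

A 7-joint arm with a two-finger parallel gripper is mounted at the origin on the work surface. World frame = base frame: x ahead of the robot, y to its left, z up, the work surface at z = 0. Lengths are in m, angles in rad, forces in N, time in s.
With the tool pointing down it reaches from about 0.4 to 0.85 m from the base axis. Payload 6.9 kg.
Tool frame: the origin (TCP) lies midway between the tips of the shut fingers; the grasp point (between the pads) lies 19 mm behind it; x points along the fingers, y is the direction in which the jaws open and shut, and the axes are right-handed (so a half turn about x gives the same grasp; the last joint's range is limited). The gripper opens to 85 mm and grips with 20 to 120 N. Pads are 22 mm wide; open, the fingers measure 114 mm over their backs; the gripper's body (76 mm by 85 mm) begins 54 mm behind the grasp point. The pads swing forward as they close: fully open they stand 13 mm farther back than shut.
Start: joints at [-1.089, 0.507, -0.238, 1.5, 0.126, 1.149, -0.155], TCP at [0.229, 0.581, 0.231] pointing down, gripper open.
Joint ranges: [-3.08, 3.08], [-0.24, 2.05], [-1.43, 1.35], [0, 2.5], [-1.52, 4.66], [0.17, 1.96], [-2.89, 2.89]. Speed limits (rad/s): [2.39, 2.39, 3.14, 3.14, 3.14, 3.14, 3.14].

## Interface

Orientations are given as [roll, pitch, yaw] about the fixed x, y, z axes, in that order (R = Rz(yaw) Ry(pitch) Rx(roll)).
In Python, from plant import bot, cams gives the robot as it stands. The module is installed in compiled form; this text tells all that it offers.
- The arm moves only by the tool jog_arm, never from a script. Its argument "targets" is a list of rows, each a list of 3 entries, a list of its own where there are three numbers: the opening, from -1 (shut) to 1 (fully open), so that 0 is half open, then the shift along the tool's x, y, z in cm, then the turn, a rotation vector about the tool's x, y, z in degrees. A call has 1 to 20 rows; each row is the pose to reach, as a shift and turn from the pose commanded when the call began, along the tool's axes at that moment; what a row does not reach only later rows make up. A row lasts 1/8 s, in which the tool goes at most 62.5 mm and 10.7 degrees, less where a joint would pass 70% of its speed; a pose out of reach is approached as far as the arm can. A call with a gripper value outside its range is refused whole. The fingers move at their own pace and stop on an object; the grip force is fixed at half the most. Time passes only in rows, so rows that repeat a pose let the fingers close. It gives the time, the measured TCP pose, the force and the opening at its end, in the units of the state.
- bot.observe(): the state, without advancing time (a new reading comes with each control period).
- cams.capture(name): name is "scene" or "top" or "wrist"; returns a dict with "pixels" (384x512x3 uint8, blue, green, red), "fx", "fy", "cx", "cy" (pixels), "cam_to_world" (4x4, takes a point from camera to world coordinates); the wrist camera has in their place "T_tool_cam" (4x4, takes a point from camera to tool coordinates, whose origin is the TCP and whose axes are the tool frame's). Camera axes: x right, y up, looking along -z (the intrinsics and any distortion apply to the point x, -y, -z); pixel columns grow to the right and rows downward; lengths in m; the calibration is good to about 2 mm. A picture is of the moment at which its call begins: read the wrist's pose just before it. There is no depth.
- bot.finish_job(): hands the job in, once; it reports no verdict.
The state is a dict: "clock": time; "q": joint angles; "dq": joint speeds; "joint_efforts": joint torques, N m; "tool_pos": TCP position; "orientation": TCP orientation; "contact_force": force on the tool from outside, world axes, zero at the start; "moment": the same for the moment, N m; "opening": finger opening in m.
Only numpy, scipy, OpenCV 4.12 (cv2) and the standard library are available. Lean on these libraries where they do the work, as an engineer would, in place of code of your own. Each camera call takes 0.05 s, during which the arm holds its last target.

## Working session

There is one attempt and no reset: what is moved stays moved. The work goes in short steps, Python scripts to look and compute and a tool call to move; the robot and the scene stay as the last step left them, time stands still between calls to the robot, and variables do not carry over. Pictures are saved under pics/ and viewed, and the job is handed in when it is done.

Besides the shell and the picture viewer there is one more tool, called after "Request:" by a JSON object that holds its "api" and its "payload", one argument or row to a line. jog_arm: Moves the arm, as the interface text tells. Its arguments: {"type":"object","properties":{"targets":{"type":"array","items":{"type":"array"}}},"required":["targets"]}

```bash
mkdir -p pics
cat > h.py <<'E'
import numpy as np, cv2
from plant import bot, cams
from scipy.spatial.transform import Rotation as R
def save(n,f):
    c=cams.capture(n); cv2.imwrite('pics/'+f,c['pixels']); return c
def ray(c,u,v):
    d=np.array([(u-c['cx'])/c['fx'],-(v-c['cy'])/c['fy'],-1.]); T=np.array(c['cam_to_world']); 
    return T[:3,3],T[:3,:3]@d
def onplane(c,u,v,z):
    o,d=ray(c,u,v); return o+d*(z-o[2])/d[2]
def proj(c,p):
    T=np.linalg.inv(np.array(c['cam_to_world'])); q=T[:3,:3]@np.array(p)+T[:3,3]
    return c['cx']+c['fx']*q[0]/-q[2], c['cy']-c['fy']*q[1]/-q[2]
def rpy2R(o): return R.from_euler('xyz',o).as_matrix()
E
python3 - <<'E'
from h import *
s=bot.observe(); print(s)
for n in('scene','top','wrist'):
    c=save(n,n+'0.png'); print(n,{k:v for k,v in c.items() if k!='pixels'})
E
```

```text
{'clock': 0.0, 'q': array([-1.08949993,  0.50831903, -0.23752674,  1.50116599,  0.12570557,
        1.14888936, -0.15477138]), 'dq': array([ 8.55058493e-04, -5.00426663e-05, -1.53289499e-03, -4.15528318e-04,
        1.51963745e-03,  1.02247708e-03, -1.89166119e-03]), 'joint_efforts': array([ 8.15007479e-05, -6.20600152e+01, -2.18651041e+00, -2.49654901e+01,
        1.27256333e-02,  1.20596919e-02, -1.00870778e-05]), 'tool_pos': array([0.22926729, 0.58087579, 0.23042998]), 'orientation': array([-1.54765573,  1.56900497, -1.92339842]), 'contact_force': array([ 0.29366489, -0.01876071,  0.26138033]), 'moment': array([-0.01734553,  0.01052554,  0.03480263]), 'opening': 0.08536733462758311}
scene {'fx': 365.29112867669335, 'fy': 365.29112867669335, 'cx': 257.6509561772235, 'cy': 191.9443385268703, 'cam_to_world': array([[ 0.84161352, -0.47407487,  0.25872709,  0.82882593],
       [ 0.5399335 ,  0.72738849, -0.42353016, -0.40998477],
       [ 0.0125899 ,  0.49614413,  0.86814889,  1.01414153],
       [ 0.        ,  0.        ,  0.        ,  1.        ]])}
top {'fx': 373.5498681176915, 'fy': 373.5498681176915, 'cx': 256.0301848879259, 'cy': 193.90252522104163, 'cam_to_world': array([[ 0.02272567,  0.98262605, -0.18419984,  0.34919336],
       [-0.99967282,  0.02017174, -0.01572726,  0.00835437],
       [-0.01173838,  0.18449699,  0.98276298,  1.31511896],
       [ 0.        ,  0.        ,  0.        ,  1.        ]])}
wrist {'fx': 287.3945330098309, 'fy': 287.3945330098309, 'cx': 256.3889517626091, 'cy': 191.52645992043176, 'T_tool_cam': array([[ 3.64350189e-04,  2.80789099e-01, -9.59769425e-01,
        -1.42599689e-01],
       [ 9.99999665e-01, -8.05699545e-04,  1.43907915e-04,
         7.07205264e-04],
       [-7.32878015e-04, -9.59769156e-01, -2.80789299e-01,
        -6.98168719e-02],
       [ 0.00000000e+00,  0.00000000e+00,  0.00000000e+00,
         1.00000000e+00]])}
```

View pics/scene0.png

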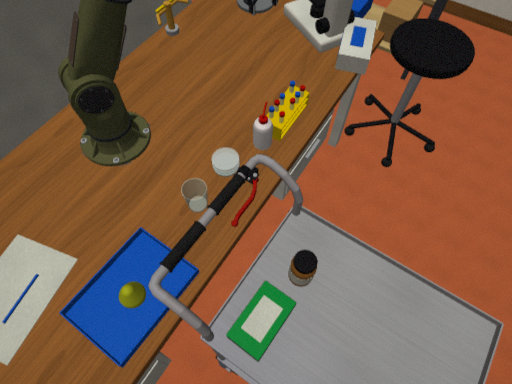

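View pics/top0.png

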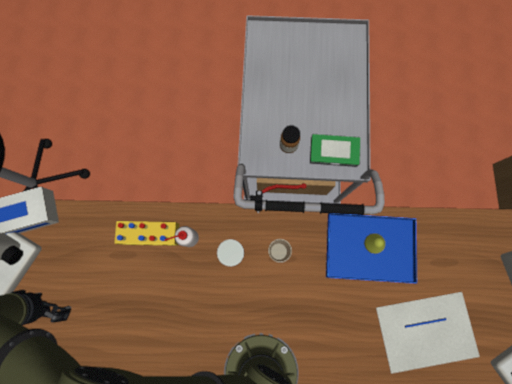

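View pics/wrist0.png

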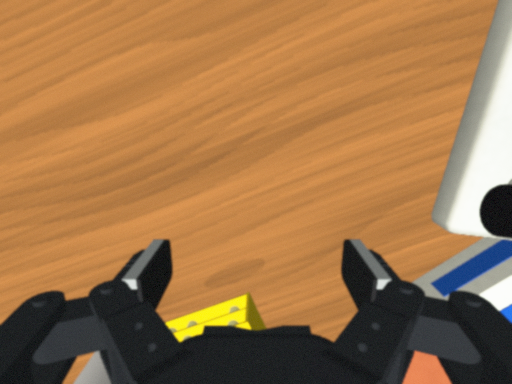

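The scene view shows the lever's ball near (236,222) and its pivot near (253,176). In the top view the ball is near (304,186), the pivot is near (258,193), and the bar runs along v≈207. Next I'll measure these at z = 0.2.

Run:
```python
from h import *
for n,roi in (('scene',(215,165,275,235)),('top',(240,175,320,200))):
    c=cams.capture(n); im=c['pixels']; hsv=cv2.cvtColor(im,cv2.COLOR_BGR2HSV)
    m=((hsv[...,0]<6)|(hsv[...,0]>174))&(hsv[...,1]>190)&(hsv[...,2]>90)
    x0,y0,x1,y1=roi
    mm=np.zeros_like(m); mm[y0:y1,x0:x1]=m[y0:y1,x0:x1]
    k,l,st,ce=cv2.connectedComponentsWithStats(mm.astype(np.uint8),connectivity=8)
    for i in range(1,k):
        if st[i,4]>8: print(n,st[i],ce[i])
    v,u=np.nonzero(mm)
    P=np.array([onplane(c,a+0.,b+0.,0.2) for a,b in zip(u,v)])
    for b in np.arange(-.2,.12,.01):
        s=(P[:,1]>=b)&(P[:,1]<b+.01)
        if s.any(): print(round(b+.005,3),s.sum(),P[s].mean(0).round(4),P[s][:,0].min().round(4),P[s][:,0].max().round(4))
    big=cv2.resize(im[y0-30:y1+30,x0-40:x1+80],None,fx=4,fy=4,interpolation=cv2.INTER_CUBIC); cv2.imwrite(f'pics/{n}_z.png',big); print(big.shape)
    # dark grips
    g=(hsv[...,2]<45)
    if n=='top':
        g2=np.zeros_like(g); g2[198:218,250:370]=g[198:218,250:370]
        v,u=np.nonzero(g2); P=np.array([onplane(c,a,b,0.2) for a,b in zip(u,v)])
        f=np.polyfit(P[:,1],P[:,0],1); print('bar',f,P.min(0),P.max(0))
```

```text
scene [231 179  26  47 194] [245.09278351 203.58247423]
-0.125 8 [ 0.5853 -0.1222  0.2   ] 0.5809 0.59
-0.115 22 [ 0.584  -0.1151  0.2   ] 0.5773 0.5911
-0.105 13 [ 0.5824 -0.1056  0.2   ] 0.5778 0.5881
-0.095 14 [ 0.5794 -0.095   0.2   ] 0.5752 0.584
-0.085 13 [ 0.5796 -0.0846  0.2   ] 0.5752 0.5835
-0.075 13 [ 0.5799 -0.0747  0.2   ] 0.5757 0.5841
-0.065 12 [ 0.5797 -0.0647  0.2   ] 0.5757 0.5836
-0.055 13 [ 0.5803 -0.0552  0.2   ] 0.5757 0.5847
-0.045 13 [ 0.5806 -0.0453  0.2   ] 0.5763 0.5848
-0.035 12 [ 0.5804 -0.0351  0.2   ] 0.5763 0.5843
-0.025 13 [ 0.578  -0.0251  0.2   ] 0.5736 0.5827
-0.015 12 [ 0.5749 -0.015   0.2   ] 0.5709 0.579
-0.005 13 [ 0.5703 -0.0048  0.2   ] 0.5649 0.5757
0.005 16 [0.5648 0.0053 0.2   ] 0.5582 0.5714
0.015 7 [0.5612 0.0133 0.2   ] 0.5566 0.5648
(520, 720, 3)
top [263 184  43   8 119] [283.65546218 186.76470588]
-0.125 2 [ 0.5873 -0.1223  0.2   ] 0.5857 0.5889
-0.115 14 [ 0.5865 -0.1152  0.2   ] 0.5824 0.5919
-0.105 7 [ 0.5845 -0.1045  0.2   ] 0.5822 0.5885
-0.095 7 [ 0.583  -0.0945  0.2   ] 0.5789 0.5852
-0.085 8 [ 0.5823 -0.0862  0.2   ] 0.5788 0.5851
-0.075 8 [ 0.5832 -0.0752  0.2   ] 0.5816 0.5849
-0.065 9 [ 0.5846 -0.0645  0.2   ] 0.5814 0.5877
-0.055 9 [ 0.5844 -0.0554  0.2   ] 0.5812 0.5876
-0.045 12 [ 0.5842 -0.0448  0.2   ] 0.581 0.5874
-0.035 8 [ 0.5843 -0.0341  0.2   ] 0.5808 0.5871
-0.025 8 [ 0.581  -0.0246  0.2   ] 0.5775 0.5838
-0.015 9 [ 0.5784 -0.0159  0.2   ] 0.5742 0.5836
-0.005 13 [ 0.5748 -0.0061  0.2   ] 0.5708 0.5803
0.005 5 [0.5701 0.0034 0.2   ] 0.5676 0.5739
(340, 800, 3)
bar [0.03206008 0.52624348] [ 0.50338544 -0.29646583  0.2       ] [0.54587749 0.04116084 0.2       ]
```

Run:
```python
from h import *
s=bot.observe(); M=rpy2R(s['orientation']); print(M.round(3))
```

```text
[[-0.     0.367  0.93 ]
 [-0.001  0.93  -0.367]
 [-1.    -0.001 -0.   ]]
```

View pics/scene_z.png

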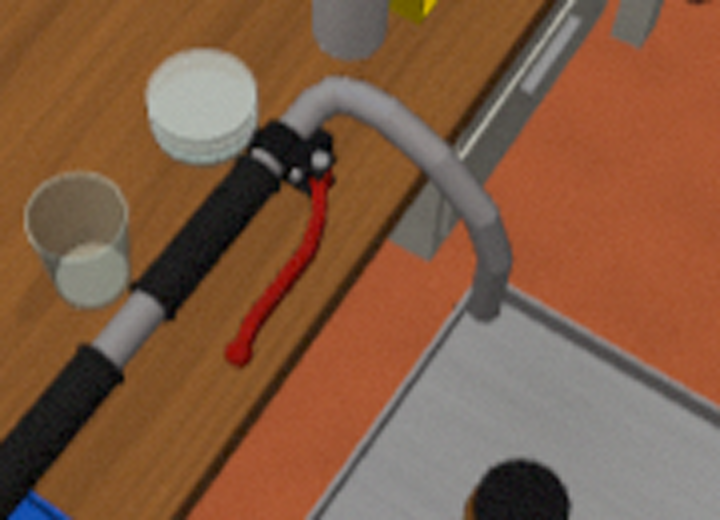

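View pics/top_z.png

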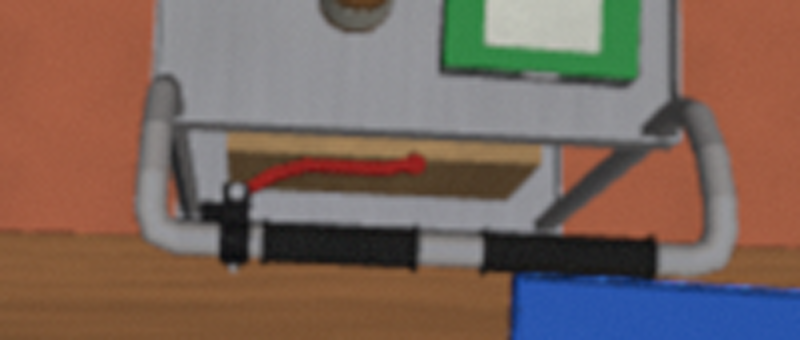

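Request:
{"api": "jog_arm", "payload": {
  "targets": [
    [-1,[-4,0,0],[0,0,0]],
    [-1,[-8,0,0],[0,0,0]],
    [-1,[-12,0,0],[0,0,0]],
    [-1,[-12,-3,4],[-1,0,0]],
    [-1,[-12,-6,8],[-2,0,0]],
    [-1,[-12,-9,12.5],[-3,0,0]],
    [-1,[-12,-12,17],[-4,0,0]],
    [-1,[-12,-15,21],[-5,0,0]],
    [-1,[-12,-18,25],[-6,0,0]],
    [-1,[-12,-21,29.5],[-7,0,0]],
    [-1,[-12,-24,34],[-8,0,0]],
    [-1,[-12,-27,38],[-9,0,0]],
    [-1,[-12,-30,42],[-10,0,0]],
    [-1,[-12,-33,46.5],[-11,0,0]],
    [-1,[-12,-36,51],[-12,0,0]],
    [-1,[-12,-39,55],[-13,0,0]],
    [-1,[-12,-42,59],[-13.5,0,0]],
    [-1,[-12,-44.6,63],[-13.5,0,0]],
    [-1,[-12,-44.6,63],[-13.5,0,0]],
    [-1,[-12,-44.6,63],[-13.5,0,0]]
  ]
}}

```text
clock: 2.75
tool_pos: [0.6515, -0.0641, 0.3509]
orientation: [2.462, 1.57, 2.322]
contact_force: [-0.0, 0.4, 0.1]
opening: 0.0
```

Run:
```python
from h import *
s=bot.observe(); M=rpy2R(s['orientation']); print(s['tool_pos'],M.round(3),s['q'].round(2))
save('scene','scene1.png');save('wrist','wrist1.png')
```

```text
[ 0.65154602 -0.06407285  0.35085654] [[-0.001  0.139  0.99 ]
 [ 0.001  0.99  -0.139]
 [-1.     0.001 -0.001]] [ 0.07  0.5  -0.01  1.19  0.01  1.46  1.49]
```

View pics/scene1.png

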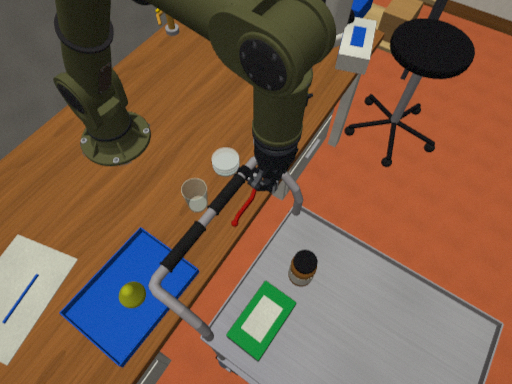

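View pics/wrist1.png

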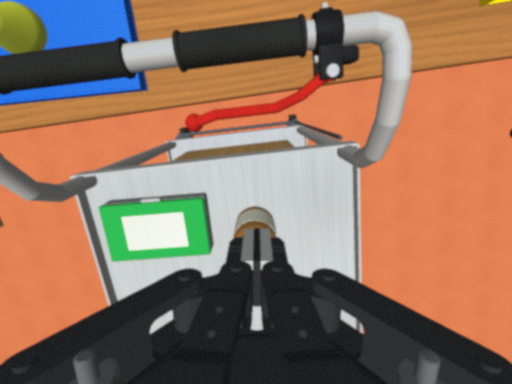

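```bash
cat >> h.py <<'E'
def wristcap(f=None):
    s=bot.observe(); c=cams.capture('wrist')
    T=np.eye(4); T[:3,:3]=rpy2R(s['orientation']); T[:3,3]=s['tool_pos']
    c['cam_to_world']=T@np.array(c['T_tool_cam'])
    if f: cv2.imwrite('pics/'+f,c['pixels'])
    return s,c
def redpts(c,roi,z=0.2):
    hsv=cv2.cvtColor(c['pixels'],cv2.COLOR_BGR2HSV)
    m=((hsv[...,0]<5)|(hsv[...,0]>174))&(hsv[...,1]>190)&(hsv[...,2]>90)
    x0,y0,x1,y1=roi; mm=np.zeros_like(m); mm[y0:y1,x0:x1]=m[y0:y1,x0:x1]
    v,u=np.nonzero(mm); return np.array([onplane(c,a,b,z) for a,b in zip(u,v)])
def bins(P):
    for b in np.arange(-.14,.04,.01):
        s=(P[:,1]>=b)&(P[:,1]<b+.01)
        if s.any(): print(round(b+.005,3),s.sum(),P[s].mean(0).round(4)[:2],P[s][:,0].min().round(4),P[s][:,0].max().round(4))
E
python3 - <<'E'
from h import *
s,c=wristcap(); P=redpts(c,(170,60,345,135)); bins(P)
for u,v in((180,64),(300,51),(180,31),(300,20)): print(onplane(c,u,v,.2).round(4), onplane(c,u,v,.208).round(4))
E
```

```text
-0.125 65 [ 0.5881 -0.1223] 0.5803 0.5949
-0.115 148 [ 0.5877 -0.1153] 0.5798 0.5953
-0.105 95 [ 0.5854 -0.105 ] 0.5802 0.5906
-0.095 92 [ 0.5835 -0.095 ] 0.579 0.5882
-0.085 93 [ 0.5835 -0.0849] 0.5792 0.5878
-0.075 93 [ 0.5838 -0.0749] 0.5795 0.5882
-0.065 91 [ 0.5841 -0.0649] 0.5799 0.5885
-0.055 95 [ 0.5843 -0.055 ] 0.5799 0.5887
-0.045 94 [ 0.5844 -0.045 ] 0.5801 0.5888
-0.035 97 [ 0.5843 -0.035 ] 0.5793 0.589
-0.025 99 [ 0.5817 -0.025 ] 0.5761 0.5871
-0.015 100 [ 0.5785 -0.0149] 0.572 0.5839
-0.005 119 [ 0.574 -0.005] 0.5668 0.5806
0.005 122 [0.568 0.005] 0.5609 0.5762
0.015 26 [0.5672 0.0136] 0.5657 0.5695
[ 0.5335 -0.1192  0.2   ] [ 0.5348 -0.1174  0.208 ]
[ 0.5379 -0.0059  0.2   ] [ 0.5391 -0.0072  0.208 ]
[ 0.5062 -0.1133  0.2   ] [ 0.5082 -0.1117  0.208 ]
[ 0.5123 -0.0035  0.2   ] [ 0.5142 -0.0049  0.208 ]
```

Request:
{"api": "jog_arm", "payload": {
  "targets": [
    [-1,[3,0,0],[0,0,0]],
    [-1,[6,0,0],[0,0,0]],
    [-1,[9,0,0],[0,0,0]],
    [-1,[12,0,0],[0,0,0]],
    [-1,[15,0,0],[0,0,0]],
    [-1,[17,0,0],[0,0,0]],
    [-1,[17,-0.2,-2],[0,0,0]],
    [-1,[17,-0.4,-3.5],[0,0,0]],
    [-1,[17,-0.4,-3.5],[0,0,0]]
  ]
}}

```text
clock: 4.03
tool_pos: [0.6159, -0.0628, 0.1821]
orientation: [0.394, 1.57, 0.255]
contact_force: [1.0, -0.2, 0.6]
opening: 0.0
```

Run:
```python
from h import *
s,c=wristcap('wrist2.png'); P=redpts(c,(0,0,512,384)); bins(P)
print(s['tool_pos'],s['contact_force']); save('scene','scene2.png')
```

```text
-0.125 335 [ 0.5885 -0.1227] 0.5803 0.596
-0.115 676 [ 0.5875 -0.1153] 0.5793 0.5964
-0.105 484 [ 0.5859 -0.105 ] 0.5796 0.5923
-0.095 513 [ 0.584  -0.0949] 0.5779 0.5902
-0.085 537 [ 0.5838 -0.085 ] 0.5779 0.5898
-0.075 545 [ 0.5841 -0.075 ] 0.5781 0.5902
-0.065 545 [ 0.5843 -0.065 ] 0.5784 0.5903
-0.055 549 [ 0.5845 -0.055 ] 0.5787 0.5905
-0.045 557 [ 0.5847 -0.045 ] 0.5788 0.5908
-0.035 568 [ 0.5847 -0.0349] 0.5778 0.5909
-0.025 609 [ 0.5822 -0.025 ] 0.5746 0.5896
-0.015 652 [ 0.5789 -0.0149] 0.5706 0.5871
-0.005 788 [ 0.5742 -0.0049] 0.5643 0.5838
0.005 914 [0.567  0.0054] 0.553 0.5788
0.015 415 [0.5624 0.0118] 0.5521 0.5726
[ 0.61585337 -0.06284572  0.18209097] [ 1.01666827 -0.17100803  0.6127651 ]
```

View pics/wrist2.png

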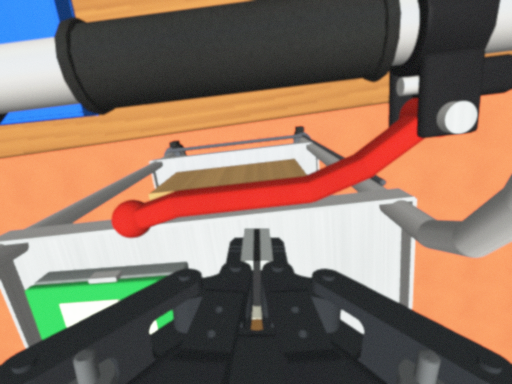

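View pics/scene2.png

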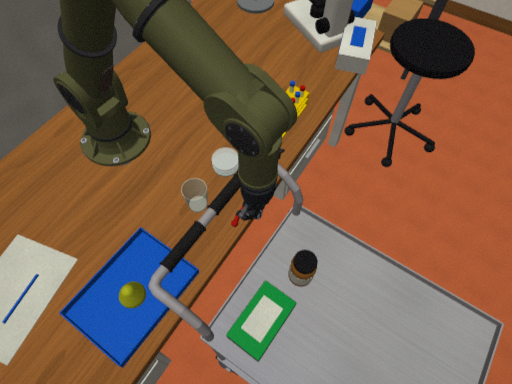

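Request:
{"api": "jog_arm", "payload": {
  "targets": [
    [-1,[0,-0.1,-0.8],[0,0,0]],
    [-1,[0,-0.15,-1.3],[0,0,0]],
    [-1,[0,-0.2,-1.6],[0,0,0]],
    [-1,[0,-0.3,-2.0],[0,0,0]],
    [-1,[0,-0.3,-2.0],[0,0,0]]
  ]
}}

```text
clock: 4.75
tool_pos: [0.5968, -0.0643, 0.1814]
orientation: [-0.063, 1.569, -0.203]
contact_force: [3.6, -0.4, -1.1]
opening: 0.0
```

Request:
{"api": "jog_arm", "payload": {
  "targets": [
    [-1,[0,-0.1,-0.3],[0,0,0]],
    [-1,[0,-0.2,-0.6],[0,0,0]],
    [-1,[0,-0.28,-0.9],[0,0,0]],
    [-1,[0,-0.35,-1.2],[0,0,0]],
    [-1,[0,-0.35,-1.2],[0,0,0]]
  ]
}}

```text
clock: 5.38
tool_pos: [0.5852, -0.0671, 0.1815]
orientation: [-0.307, 1.567, -0.449]
contact_force: [7.9, -4.2, -5.1]
opening: -0.0001
```

Request:
{"api": "jog_arm", "payload": {
  "targets": [
    [-1,[0,-0.05,-0.15],[0,0,0]],
    [-1,[0,-0.1,-0.3],[0,0,0]],
    [-1,[0,-0.1,-0.3],[0,0,0]]
  ]
}}

```text
clock: 5.75
tool_pos: [0.5825, -0.0676, 0.1816]
orientation: [-0.244, 1.567, -0.385]
contact_force: [8.4, -3.5, -4.9]
opening: -0.0002
```

Run:
```python
from h import *
s,c=wristcap('wrist3.png'); P=redpts(c,(0,0,512,384)); bins(P)
print(s['tool_pos'],s['contact_force'],s['moment'])
```

```text
-0.125 547 [ 0.5616 -0.124 ] 0.5526 0.57
-0.115 630 [ 0.5608 -0.1154] 0.5522 0.5698
-0.105 519 [ 0.5614 -0.105 ] 0.5552 0.5677
-0.095 553 [ 0.5619 -0.095 ] 0.5551 0.5691
-0.085 569 [ 0.5639 -0.085 ] 0.5565 0.5716
-0.075 579 [ 0.5663 -0.075 ] 0.5589 0.5741
-0.065 572 [ 0.5685 -0.065 ] 0.5608 0.576
-0.055 566 [ 0.5707 -0.055 ] 0.5632 0.578
-0.045 545 [ 0.5727 -0.045 ] 0.5656 0.5804
-0.035 558 [ 0.5738 -0.0349] 0.5664 0.5808
-0.025 587 [ 0.5727 -0.025 ] 0.5655 0.58
-0.015 616 [ 0.5715 -0.0149] 0.5632 0.5791
-0.005 703 [ 0.5685 -0.0049] 0.5593 0.578
0.005 805 [0.5639 0.0054] 0.5513 0.5743
0.015 360 [0.5607 0.0119] 0.5512 0.5711
[ 0.58251053 -0.06764178  0.18156954] [ 8.43445133 -3.45942795 -4.87387237] [-0.82234376 -1.79524844 -0.01285781]
```

View pics/wrist3.png

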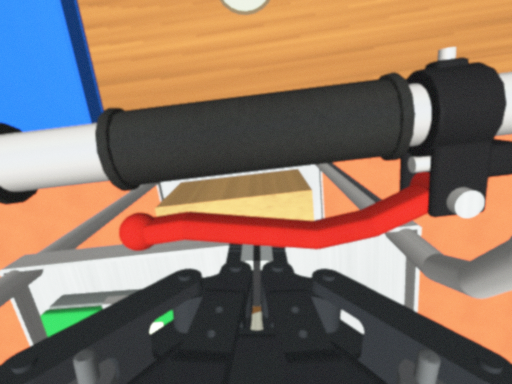

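Request:
{"api": "jog_arm", "payload": {
  "targets": [
    [-1,[0,-0.03,-0.15],[0,0,0]],
    [-1,[0,-0.06,-0.25],[0,0,0]],
    [-1,[0,-0.06,-0.25],[0,0,0]]
  ]
}}

```text
clock: 6.18
tool_pos: [0.5807, -0.0679, 0.1816]
orientation: [-0.166, 1.565, -0.307]
contact_force: [10.7, -4.6, -6.5]
opening: -0.0002
```

Request:
{"api": "jog_arm", "payload": {
  "targets": [
    [-1,[0,-0.01,-0.1],[0,0,0]],
    [-1,[0,-0.01,-0.1],[0,0,0]]
  ]
}}

```text
clock: 6.42
tool_pos: [0.5806, -0.0679, 0.1817]
orientation: [-0.103, 1.564, -0.244]
contact_force: [13.4, -4.5, -8.2]
opening: 0.0001
```

Request:
{"api": "jog_arm", "payload": {
  "targets": [
    [-1,[0,-0.01,-0.12],[0,0,0]],
    [-1,[0,-0.02,-0.25],[0,0,0]],
    [-1,[0,-0.02,-0.25],[0,0,0]],
    [-1,[0,-0.02,-0.25],[0,0,0]],
    [-1,[0,-0.02,-0.25],[0,0,0]],
    [-1,[0,-0.02,-0.25],[0,0,0]],
    [-1,[0,-0.02,-0.25],[0,0,0]],
    [-1,[0,-0.02,-0.25],[0,0,0]],
    [-1,[0,-0.02,-0.25],[0,0,0]]
  ]
}}

```text
clock: 7.55
tool_pos: [0.5805, -0.068, 0.1819]
orientation: [-0.039, 1.559, -0.18]
contact_force: [20.9, -4.7, -14.0]
opening: -0.0001
```

Run:
```python
from h import *
s,c=wristcap('wrist4.png'); P=redpts(c,(0,0,512,384)); bins(P[(P[:,1]<-.03)])
print(s['clock'],s['tool_pos'],s['contact_force'],s['moment'])
```

```text
-0.125 547 [ 0.5583 -0.124 ] 0.5491 0.5666
-0.115 638 [ 0.5576 -0.1153] 0.5489 0.5663
-0.105 530 [ 0.5584 -0.105 ] 0.5522 0.5648
-0.095 564 [ 0.5592 -0.095 ] 0.5522 0.5667
-0.085 571 [ 0.5616 -0.085 ] 0.554 0.5696
-0.075 583 [ 0.5642 -0.0751] 0.5563 0.5716
-0.065 574 [ 0.5666 -0.065 ] 0.5587 0.5746
-0.055 572 [ 0.5691 -0.055 ] 0.5611 0.5765
-0.045 542 [ 0.5713 -0.045 ] 0.5636 0.579
-0.035 559 [ 0.5726 -0.0349] 0.5653 0.5796
7.55 [ 0.5805095  -0.06796365  0.18189556] [ 20.90263112  -4.71981212 -13.95716403] [-1.09030447 -4.40105871 -0.06417165]
```

View pics/wrist4.png

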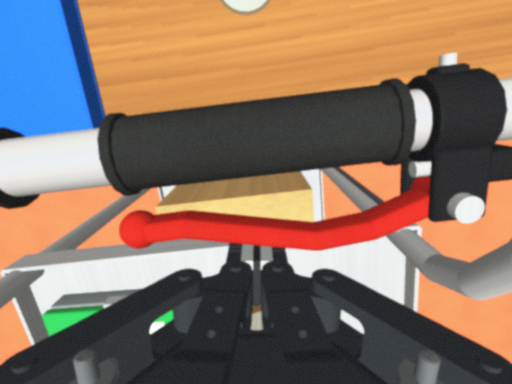

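Request:
{"api": "jog_arm", "payload": {
  "targets": [
    [-1,[0,0.05,0.4],[0,0,0]],
    [-1,[0,0.15,0.8],[0,0,0]],
    [-1,[0,0.3,1.3],[0,0,0]],
    [-1,[0,0.5,1.9],[0,0,0]],
    [-1,[0,0.65,2.5],[0,0,0]],
    [-1,[0,0.75,3.3],[0,0,0]],
    [-1,[0,0.84,4.1],[0,0,0]],
    [-1,[0,0.84,4.5],[0,0,0]],
    [-1,[0,0.84,4.5],[0,0,0]],
    [-1,[0,0.84,4.5],[0,0,0]],
    [-1,[0,0.84,4.5],[0,0,0]],
    [-1,[0,0.84,4.5],[0,0,0]],
    [-1,[0,0.84,4.5],[0,0,0]],
    [-1,[0,0.84,4.5],[0,0,0]],
    [-1,[0,0.84,4.5],[0,0,0]]
  ]
}}

```text
clock: 9.48
tool_pos: [0.6205, -0.0644, 0.1813]
orientation: [-2.604, 1.571, -2.744]
contact_force: [-0.2, 0.0, 1.0]
opening: 0.0
```

Run:
```python
from h import *
s,c=wristcap('wrist5.png'); P=redpts(c,(0,0,512,384)); bins(P[(P[:,1]<-.03)])
print(s['clock'],s['tool_pos'],s['contact_force'],s['moment'])
```

```text
-0.125 356 [ 0.5882 -0.1227] 0.58 0.5957
-0.115 707 [ 0.5873 -0.1152] 0.5792 0.5962
-0.105 503 [ 0.5857 -0.105 ] 0.5794 0.5922
-0.095 531 [ 0.5838 -0.0949] 0.5778 0.5898
-0.085 547 [ 0.5837 -0.085 ] 0.5779 0.5896
-0.075 551 [ 0.5839 -0.075 ] 0.5782 0.5898
-0.065 558 [ 0.5841 -0.065 ] 0.5784 0.59
-0.055 559 [ 0.5844 -0.055 ] 0.5786 0.5902
-0.045 566 [ 0.5846 -0.045 ] 0.5788 0.5905
-0.035 568 [ 0.5845 -0.0349] 0.5778 0.5905
9.475 [ 0.62047821 -0.0643676   0.18126335] [-0.24054665  0.02916172  0.97853265] [-0.0002861   0.00862035  0.01558472]
```

View pics/wrist5.png

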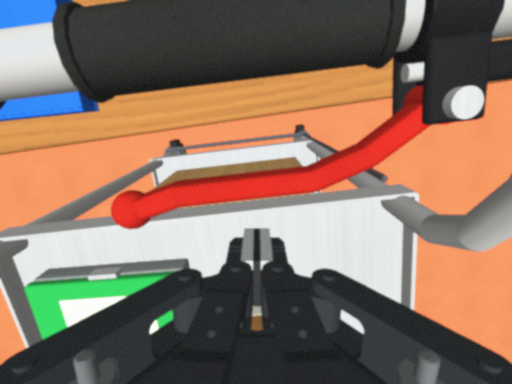

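Request:
{"api": "jog_arm", "payload": {
  "targets": [
    [-1,[0,-0.1,-0.8],[0,0,0]],
    [-1,[0,-0.1,-1.5],[0,0,0]],
    [-1,[0,-0.2,-2.0],[0,0,0]],
    [-1,[0,-0.3,-2.4],[0,0,0]],
    [-1,[0.03,-0.4,-2.7],[0,0,0]],
    [-1,[0.05,-0.5,-3.0],[0,0,0]],
    [-1,[0.07,-0.58,-3.3],[0,0,0]],
    [-1,[0.09,-0.66,-3.6],[0,0,0]],
    [-1,[0.1,-0.74,-3.9],[0,0,0]],
    [-1,[0.12,-0.8,-4.15],[0,0,0]],
    [-1,[0.13,-0.82,-4.3],[0,0,0]],
    [-1,[0.13,-0.82,-4.4],[0,0,0]],
    [-1,[0.13,-0.82,-4.5],[0,0,0]],
    [-1,[0.13,-0.82,-4.5],[0,0,0]],
    [-1,[0.13,-0.82,-4.5],[0,0,0]]
  ]
}}

```text
clock: 11.4
tool_pos: [0.5807, -0.0679, 0.1817]
orientation: [-0.035, 1.558, -0.176]
contact_force: [17.7, -5.2, -4.0]
opening: -0.0001
```

Run:
```python
from h import *
s,c=wristcap('wrist6.png'); P=redpts(c,(0,0,512,384)); bins(P[(P[:,1]<-.03)])
print(s['clock'],s['tool_pos'],s['contact_force'],s['moment']); save('scene','scene6.png')
```

```text
-0.125 545 [ 0.5584 -0.124 ] 0.5492 0.5667
-0.115 641 [ 0.5577 -0.1153] 0.549 0.5664
-0.105 525 [ 0.5585 -0.105 ] 0.5523 0.5648
-0.095 565 [ 0.5593 -0.095 ] 0.5524 0.5672
-0.085 579 [ 0.5615 -0.085 ] 0.5539 0.5696
-0.075 583 [ 0.5643 -0.0751] 0.5564 0.5721
-0.065 576 [ 0.5666 -0.065 ] 0.5588 0.5746
-0.055 571 [ 0.5692 -0.0551] 0.5612 0.5765
-0.045 548 [ 0.5714 -0.045 ] 0.5637 0.579
-0.035 559 [ 0.5727 -0.0349] 0.5654 0.5796
11.4 [ 0.58066153 -0.06786258  0.18168684] [17.65722295 -5.1513458  -4.04003721] [-0.97870696 -3.6896291  -0.07509115]
```

View pics/wrist6.png

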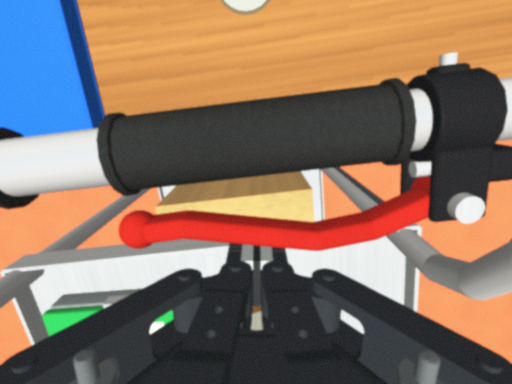

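View pics/scene6.png

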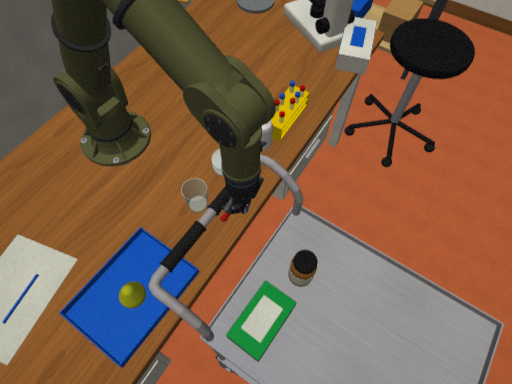

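Request:
{"api": "jog_arm", "payload": {
  "targets": [
    [-1,[0.03,0,-0.1],[0,0,0]],
    [-1,[0.03,0,-0.1],[0,0,0]],
    [-1,[0.03,0,-0.1],[0,0,0]],
    [-1,[0.03,0,-0.1],[0,0,0]],
    [-1,[0.03,0,-0.1],[0,0,0]],
    [-1,[0.03,0,-0.1],[0,0,0]],
    [-1,[0.03,0,-0.1],[0,0,0]],
    [-1,[0.03,0,-0.1],[0,0,0]]
  ]
}}

```text
clock: 12.5
tool_pos: [0.5806, -0.0679, 0.1817]
orientation: [-0.026, 1.556, -0.168]
contact_force: [20.2, -4.8, -4.5]
opening: 0.0003
```

Run:
```python
from h import *
s,c=wristcap(); P=redpts(c,(0,0,512,384)); bins(P[(P[:,1]<-.05)&(P[:,1]>-.08)])
s=bot.observe();print(s['clock'],s['tool_pos'],s['contact_force'])
print(bot.finish_job())
```

```text
-0.075 587 [ 0.5642 -0.075 ] 0.5563 0.572
-0.065 578 [ 0.5666 -0.065 ] 0.5592 0.5745
-0.055 575 [ 0.5691 -0.055 ] 0.5611 0.5764
12.55 [ 0.58060001 -0.06790004  0.18167132] [20.21719866 -5.48372643 -4.4724194 ]
the job is handed in; nothing more can be done
None
```

I did the brake lever check as asked and handed it in at 12.6 s, with the shut fingers still pressing the lever against its stop. All pressing was done with the outside edge of the fingers; nothing was gripped.

- **First press:** the lever reached its stop, where the fingers stopped moving while the force rose. I held it there about 1.3 s. The force peaked at about 21 N along the press direction. Friction added about 14 N of downward force, so the total was about 26 N.
- **Release:** the lever sprang fully out; the wrist image put it within 0.5 mm of where it started. The fingers stayed clear of it for about 1 s, and the force reading fell to about 1 N.
- **Second press:** the lever came to the same stop position, within 0.1 mm in the wrist image. I am holding it there at about 20 N, with the downward friction reduced to about 4.5 N.

The last wrist picture shows a clear gap between the blade and the bar's grip. The last scene picture shows nothing visibly moved, though the arm partly hides the petri dishes and the wash bottle. None of the checks failed or disagreed, but I judged the stop from force and images because the lever angle can't be read directly.

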